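Press the proud canister lid home

TASK

One of the three storage canisters in the wooden tray was not shut properly: its wooden lid stands proud on its seal. Press that lid gently straight down with your fingertips until it is fully home, like the other two, then draw back. Do not lift the lid or the canister, do not touch the other two canisters, and leave the tray and the bowl, mugs and soap bottle around it where they are.

Things in the scene. Friction and masses are not known exactly. Their poses are not given: they have to be found in the camera images.
- knob_a (a point): Centre of the flat top (26 mm across) of the 31 mm wooden knob on the lid that stands proud at the start. It is 38 mm above the underside of the lid's brim (a 2 mm pale gasket under 10 mm of wood); with the lid fully home it is 146 mm above the canister's foot and 156 mm above the worktop.
- lid_a (a joint): How far the proud lid's seal stands above fully home, in m: 0 is home; starts at 0.013 to 0.018. The seal rubs: the lid stays where it is left and needs a steady push of about 7 N all the way down, then stops firmly at 0. Under the fingers the wood also springs down on its gasket, 1 mm per 6 N (not in this reading), so press until the knob is 2 to 4 mm below its home height (12 to 24 N).
- canister_a: The canister with the proud lid: white glazed ceramic, round, upright, 96 mm across and 108 mm tall to its rim, with a wooden lid 95 mm across and 12 mm thick (a knob on top makes 146 mm overall when shut). Origin at the centre of its foot, z up along its axis. It stands loose on the 10 mm floor of the tray; with its lid it weighs 0.6 to 0.95 kg.
- knob_b (a point): Centre of the top of the knob on the second canister's lid, which is already home; same shape and size as knob_a. Not to be touched.
- lid_b (a joint): How far the second canister's lid stands above fully home, in m: 0 at the start and to be left so.
- canister_b: The second canister, the same outside as canister_a, lid fully home. Origin at the centre of its foot, z up. Not to be touched.
- knob_c (a point): Centre of the top of the knob on the third canister's lid, which is already home; same shape and size as knob_a. Not to be touched.
- lid_c (a joint): How far the third canister's lid stands above fully home, in m: 0 at the start and to be left so.
- canister_c: The third canister, the same outside as canister_a, lid fully home. Origin at the centre of its foot, z up. Not to be touched.
- tray: Low loose tray of pale wood, 125 mm (x) by 344 mm (y), sides 24 mm high, a dowel handle 63 mm high at each end. Origin at the centre of its underside on the worktop; the three canisters stand in a row along its y axis, about 108 mm apart (any order), with about 12 mm between them.
- bowl: Black bowl, 144 mm across the mouth, 58 mm high, standing on the worktop beyond the tray. Origin at the centre of its underside.
- mug_1: Black mug, 80 mm across, 92 mm high, with a handle on its own +y side, standing off the tray's -y end. Origin at the centre of its underside.
- mug_2: A second black mug of the same size, off the tray's -y end, farther from the robot than mug_1. Origin at the centre of its underside.
- soap_pump: Amber soap bottle with a white pump head, 64 mm across, 173 mm high, off the tray's +y end. Origin at the centre of its underside.

How it is judged:
On the way:
1. the fingertips press the proud lid down until it is fully home (contact force between the fingers and canister_a above 1 N and value of joint lid_a below 0.002 m), for 0.02 s.
At the end, for the whole second after the job is handed in: All three lids are fully home (each within 2 mm), the canisters stand upright (within 0.05 rad) and at rest, and canisters, tray, bowl, mugs and soap bottle are within 15 mm of where they stood (value of joint each of lid_a, lid_b, lid_c below 0.002 m and distance of each of canister_a, canister_b, canister_c, tray, bowl, mug_1, mug_2, soap_pump from where it was at the start of the episode below 0.015 m and angle between each of canister_a, canister_b, canister_c's own z axis and vertical below 0.05 rad and linear speed of canister_a below 0.01 m/s); the robot touches nothing.
It fails at once if the proud lid is pulled up instead of pressed (more than 21 mm above home) (value of joint lid_a above 0.021 m).
It fails at once if the canister is lifted or tipped (tilt over 0.15 rad, or its foot more than 20 mm off the worktop) (height (world z) of canister_a above 0.02 m or angle between canister_a's own z axis and vertical above 0.15 rad).
It fails at once if the canister or its lid is pressed with more than 40 N (contact force between any of the fingers, the arm and canister_a above 40 N).
It fails at once if the robot touches one of the other two canisters (contact force between any of the fingers, the arm and canister_b above 0.5 N or contact force between any of the fingers, the arm and canister_c above 0.5 N).
It fails at once if the tray or a bystander is pushed more than 15 mm from its place (distance of any of tray, bowl, mug_1, mug_2, soap_pump from where it was at the start of the episode above 0.015 m).
It also fails if it takes over 32 s, if anything falls off the work surface, if the arm or the gripper's body presses on something with over 40 N, if the wrist force passes 120 N, or if a joint passes its speed limit or range.

ROBOT

A 6-joint arm with a two-finger parallel gripper is mounted at the origin on the work surface. World frame = base frame: x ahead of the robot, y to its left, z up, the work surface at z = 0. Lengths are in m, angles in rad, forces in N, time in s.
With the tool pointing down it reaches from about 0.425 to 0.95 m from the base axis. Payload 3.5 kg.
Tool frame: the origin (TCP) lies midway between the tips of the shut fingers; the grasp point (between the pads) lies 19 mm behind it; z points along the fingers, y is the direction in which the jaws open and shut (so a half turn about z gives the same grasp; the last joint's range is limited). The gripper opens to 85 mm and grips with 20 to 120 N. Pads are 22 mm wide; open, the fingers measure 114 mm over their backs; the gripper's body (76 mm by 85 mm) begins 54 mm behind the grasp point. The pads swing forward as they close: fully open they stand 13 mm farther back than shut.
Start: joints at [0.992, 0.286, 1.577, -0, 1.279, -0.15], TCP at [0.281, 0.614, 0.231] pointing down, gripper open.
Joint ranges: [-2.77, 2.77], [-0.9, 2.22], [0.21, 2.48], [-1.53, 4.67], [0.24, 2.81], [-2.84, 2.84]. Speed limits (rad/s): [2.79, 2.79, 3.14, 3.14, 3.14, 3.14].

INTERFACE

Orientations are given as a unit quaternion [x, y, z, w].
In Python, from plant import ctrl gives the robot as it stands. The module is installed in compiled form; this text tells all that it offers.
- The arm moves only by the tool play_rows, never from a script. Its argument "increments" is text: rows parted by semicolons, each of 4 numbers parted by spaces: the shift along the tool's x, y, z in m, then the turn about the tool's z in rad. In form: dx dy dz roll; .... A call has 1 to 5 rows; each row is the pose to reach, as a shift and turn from the pose commanded when the call began, along the tool's axes at that moment; what a row does not reach only later rows make up. A row lasts 1/8 s, in which the tool goes at most 62.5 mm and 10.7 degrees, less where a joint would pass 70% of its speed; a pose out of reach is approached as far as the arm can. A call with a gripper value outside its range is refused whole. "gripper" is the finger opening in m, from 0 to 0.0854, set as the call begins (left out, the last holds). The fingers move at their own pace and stop on an object; "newtons" is the grip in N (left out, the last holds). Time passes only in rows, so rows that repeat a pose let the fingers close. It gives the time, the measured TCP pose, the force and the opening at its end, in the units of the state.
- ctrl.get_state(): the state, without advancing time (a new reading comes with each control period).
- ctrl.read_camera(name): name is "side" or "top" or "wrist"; returns the picture (420x560x3 uint8, red, green, blue); there is no depth.
- ctrl.camera_model(name): a dict with "fov_y" (degrees; the focal length in pixels is half the picture's height over the tangent of half this angle, whatever the lens; pixels are square), "cx", "cy" (the principal point, pixels), "rvec" (rotation vector, rad) and "tvec" (3), from world to camera coordinates, as OpenCV has them. Camera axes: x right, y down, z forward; pixel columns grow to the right and rows downward; lengths in m; the calibration is good to about 2 mm. A picture is of the moment at which its call begins: read the wrist's pose just before it. camera_model takes no time and is no camera call; for the wrist camera it gives the pose at the moment of the call.
- ctrl.sign_off(): hands the job in, once; it reports no verdict.
The state is a dict: "time": time; "qpos": joint angles; "dq": joint speeds; "joint_efforts": joint torques, N m; "eef_pos": TCP position; "tcp_rot": TCP orientation; "contact_force": force on the tool from outside, world axes, zero at the start; "wrist_torque": the same for the moment, N m; "opening": opening from 0.0 (shut) to 1.0 (fully open).
Only numpy, scipy, OpenCV 4.12 (cv2) and the standard library are available. Lean on these libraries where they do the work, as an engineer would, in place of code of your own. Each camera call takes 0.05 s, during which the arm holds its last target.

## Working session

There is one attempt and no reset: what is moved stays moved. The work goes in short steps, Python scripts to look and compute and a tool call to move; the robot and the scene stay as the last step left them, time stands still between calls to the robot, and variables do not carry over. Pictures are saved under pics/ and viewed, and the job is handed in when it is done.

Besides the shell and the picture viewer there is one more tool, called after "Call:" by a JSON object that holds its "method" and its "body". play_rows: Moves the arm, as the interface text tells. Its arguments: {"type":"object","properties":{"increments":{"type":"string"},"gripper":{"type":"number"},"newtons":{"type":"number"}},"required":["increments"]}

```bash
mkdir -p pics
cat > h.py <<'E'
import numpy as np, cv2
from plant import ctrl
def cam(n):
    m=ctrl.camera_model(n); R,_=cv2.Rodrigues(np.array(m['rvec'],float)); t=np.array(m['tvec'],float).ravel()
    f=210/np.tan(np.radians(m['fov_y'])/2); return f,m['cx'],m['cy'],R,t
def ray(c,u,v):
    f,cx,cy,R,t=c; d=R.T@np.array([(u-cx)/f,(v-cy)/f,1]); return -R.T@t,d/np.linalg.norm(d)
def plane(c,u,v,z):
    o,d=ray(c,u,v); return o+d*(z-o[2])/d[2]
def proj(c,p):
    f,cx,cy,R,t=c; q=R@np.array(p,float)+t; return f*q[0]/q[2]+cx,f*q[1]/q[2]+cy
def tri(l):
    A=np.zeros((3,3));b=np.zeros(3)
    for o,d in l:
        P=np.eye(3)-np.outer(d,d);A+=P;b+=P@o
    x=np.linalg.solve(A,b); return x,[np.linalg.norm((np.eye(3)-np.outer(d,d))@(x-o)) for o,d in l]
def snap(n,fn):
    im=ctrl.read_camera(n); cv2.imwrite('pics/'+fn,im[:,:,::-1]); return im
E
python3 - <<'E'
from h import *
print(ctrl.get_state())
for n in('side','top','wrist'):
    print(n,ctrl.camera_model(n)); snap(n,n+'0.png')
    c=cam(n);print(-c[3].T@c[4],c[3][2])
E
```

```text
{'time': 0.0, 'qpos': array([ 9.92009135e-01,  2.87172005e-01,  1.57819064e+00,  5.19711779e-06,
        1.27857999e+00, -1.49981150e-01]), 'dq': array([ 0.0003883 , -0.00110073,  0.00056927, -0.00068648, -0.00192595,
        0.00093378]), 'joint_efforts': array([-3.99178534e-04, -4.06000972e+01, -2.92619634e+01, -2.02844212e-04,
        5.87258226e-03,  9.83607521e-06]), 'eef_pos': array([0.28025154, 0.61334866, 0.22993556]), 'tcp_rot': array([ 2.12764743e-01,  9.77102750e-01, -1.09695453e-03, -4.21058847e-04]), 'contact_force': array([ 0.52521537, -0.50206067,  0.27329932]), 'wrist_torque': array([-0.05272354,  0.01845422, -0.04634596]), 'opening': 1.0034570646668863}
side {'fov_y': 42.39482922923995, 'cx': 265.5952035384337, 'cy': 209.33391868019592, 'rvec': array([ 2.20621632, -0.45970777,  0.22232985]), 'tvec': array([-0.4875265 ,  0.2443827 ,  1.04865158])}
[ 0.17956187 -0.80635287  0.84535655] [ 0.3128904   0.71637873 -0.62361936]
top {'fov_y': 42.45433991925972, 'cx': 275.3773934361551, 'cy': 210.67948641412036, 'rvec': array([ 2.18448406, -2.19265295,  0.04231149]), 'tvec': array([0.06245615, 0.56967652, 1.58066832])}
[0.4869291  0.03920934 1.60882165] [ 0.05199378  0.01323399 -0.99855972]
wrist {'fov_y': 62.93549855601732, 'cx': 282.0801043969432, 'cy': 211.90265629771358, 'rvec': array([-2.4144719 , -1.5511648 , -0.23931817]), 'tvec': array([-0.67409571, -0.04004449,  0.37938025])}
[0.21030444 0.64612961 0.37203524] [ 0.27655772 -0.12878297 -0.95232913]
```

View pics/side0.png

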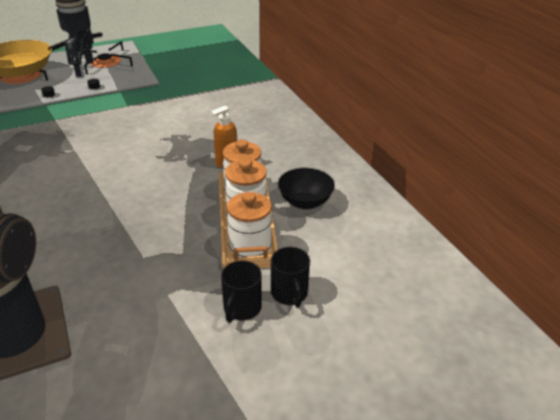

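View pics/top0.png

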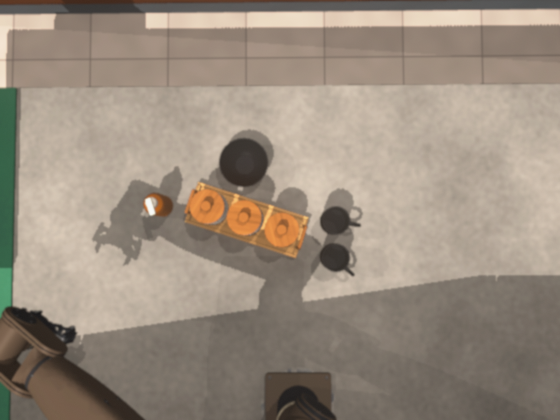

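View pics/wrist0.png

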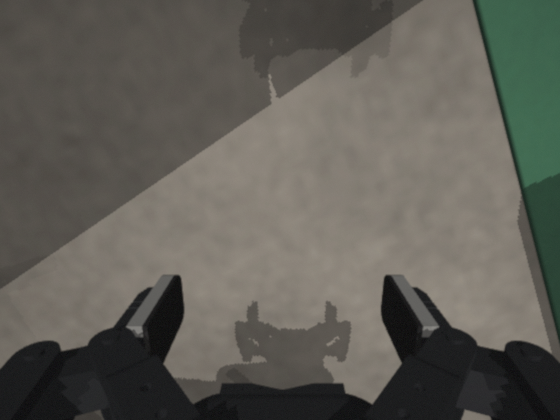

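The side view shows three canisters with lids at about (242,152), (246,173) and (249,207). In the top view the lids are at (206,206), (244,217) and (282,229), with the soap bottle at (156,205), the bowl at (244,161) and the mugs at (335,221) and (334,257). I'll zoom in next.

Run:
```python
from h import *
s=cv2.imread('pics/side0.png'); t=cv2.imread('pics/top0.png')
a=cv2.resize(s[130:270,205:290],None,fx=4.2,fy=4.2,interpolation=cv2.INTER_CUBIC)
b=cv2.resize(t[170:270,175:320],None,fx=5,fy=5,interpolation=cv2.INTER_CUBIC)
cv2.imwrite('pics/sz.png',a);cv2.imwrite('pics/tz.png',b)
c=cam('top')
for u,v in[(206,206),(244,217),(282,229)]: print(plane(c,u,v,.14))
```

```text
[0.5769574 0.2478133 0.14     ]
[0.54653519 0.14412358 0.14      ]
[0.51352009 0.0408595  0.14      ]
```

View pics/sz.png

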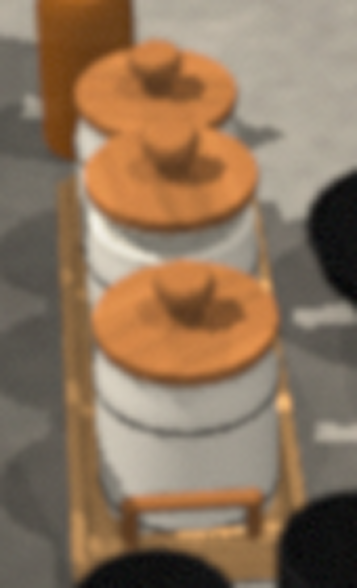

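View pics/tz.png

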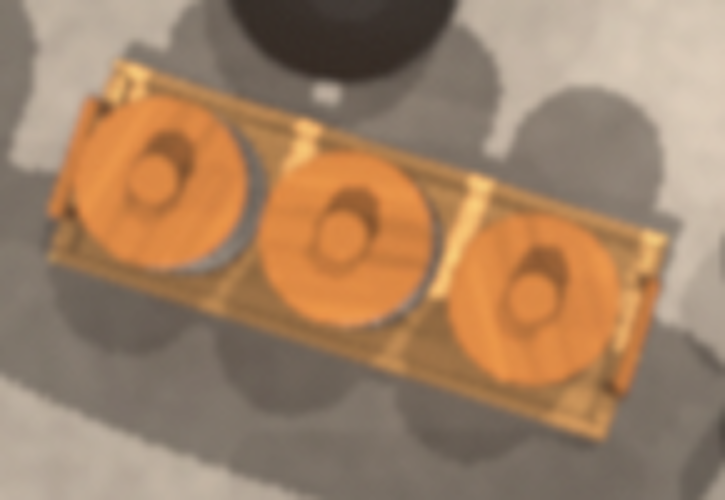

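Run:
```python
from h import *
ct,cs=cam('top'),cam('side')
T=[(155,179),(343,236),(534,297)];S=[(156,53),(170,133),(187,276)]
for a,b in zip(T,S):
    # centre-of-pixel shift of cv2.resize ignored (0.4px)
    print(tri([ray(ct,175+a[0]/5-.4,170+a[1]/5-.4),ray(cs,205+b[0]/4.2-.4,130+b[1]/4.2-.4)]))
# lids by colour, ellipse
for n,f in(('side','sz'),('top','tz')):
    im=cv2.imread(f'pics/{n}0.png');h=cv2.cvtColor(im,cv2.COLOR_BGR2HSV)
    m=cv2.inRange(h,(8,150,100),(16,255,255))
    k,l,st,ce=cv2.connectedComponentsWithStats(m)
    for i in range(1,k):
        if st[i,4]>60: print(n,st[i],ce[i])
```

```text
(array([0.57708421, 0.24682434, 0.15596411]), [np.float64(0.00055479516747646), np.float64(0.0005547951674764175)])
(array([0.54513678, 0.14423465, 0.17169934]), [np.float64(0.0006971837608310635), np.float64(0.0006971837608310446)])
(array([0.51285278, 0.04259677, 0.15611996]), [np.float64(0.00040758840683185603), np.float64(0.0004075884068316251)])
side [368   0  30  18 187] [378.71122995   6.70053476]
side [397  14  25  20 132] [407.17424242  23.06060606]
side [431  30  53  37 491] [454.57026477  48.23625255]
side [267  32  15  16 104] [274.42307692  39.43269231]
side [420  39  16  17  73] [427.1369863   45.47945205]
side [285  47  13  16  72] [290.125  54.375]
side [ 92  56  28  11 178] [106.20224719  61.62359551]
side [300  59  26  24 190] [312.91578947  71.94736842]
side [423  61  25  20 130] [435.99230769  70.53846154]
side [481  62  43  29 280] [499.05357143  76.125     ]
side [  2  72  38  11 209] [20.20574163 77.86602871]
side [323  81  28  33 232] [335.90517241  95.83189655]
side [538  91  22  15 115] [551.60869565  97.11304348]
side [520  95  22  23  99] [529.51515152 104
[... 393 characters left out ...]
7869]
side [403 144  50  44 493] [427.20892495 168.71399594]
side [407 173  22  26 113] [415.10619469 183.98230088]
side [523 172  35  22  86] [539.86046512 182.05813953]
side [446 187  53  58 500] [469.98  211.242]
side [227 193  44  28 924] [248.86255411 206.49350649]
side [485 213  68  58 654] [516.68501529 244.47094801]
side [475 232  36  41 200] [492.805 253.04 ]
side [235 247  32   5  75] [251.04       248.90666667]
top [ 185  189   39   35 1002] [205.13473054 205.60279441]
top [148 194  20  21 165] [159.18787879 204.38181818]
top [226 199  35  36 973] [243.2672148  216.94655704]
top [264 212  35  36 991] [281.19374369 229.44298688]
top [297 226   9  23  67] [301.13432836 237.40298507]
```

The middle canister is the proud one: its knob is at z≈0.172, and the other two are at 0.156. That makes the lid about 15.7 mm proud, within the stated range, and the 107 mm spacing also fits. I'll plan the approach now.

```bash
cat >> h.py <<'E'
from scipy.spatial.transform import Rotation as Ro
def to(p):
    s=ctrl.get_state(); R=Ro.from_quat(s['tcp_rot']).as_matrix()
    print('t',s['time'],'tcp',s['eef_pos'].round(4),'tilt',R[:,2].round(4),'F',s['contact_force'].round(2),'shift',(R.T@(np.array(p)-s['eef_pos'])).round(4))
E
python3 -c "
from h import *
to([.545,.144,.26])"
```

```text
t 0.15 tcp [0.2803 0.6135 0.2303] tilt [-0.001  -0.0015 -1.    ] F [-0.03 -0.3  -0.13] shift [-0.4359 -0.317  -0.0293]
```

Call:
{"method": "play_rows", "body": {"increments": "-0.03 -0.02 -0.03 0; -0.07 -0.05 -0.03 0; -0.11 -0.08 -0.03 0; -0.155 -0.113 -0.03 0; -0.2 -0.145 -0.03 0", "gripper": 0}}

```text
time: 0.78
eef_pos: [0.4026, 0.3972, 0.261]
tcp_rot: [0.213, 0.977, -0.0, -0.0]
contact_force: [0.6, -0.0, 0.1]
opening: -0.003
```

Call:
{"method": "play_rows", "body": {"increments": "-0.045 -0.033 0 0; -0.09 -0.066 0 0; -0.13 -0.096 0 0; -0.165 -0.12 0 0; -0.165 -0.12 0 0"}}

```text
time: 1.4
eef_pos: [0.5034, 0.2188, 0.261]
tcp_rot: [0.215, 0.977, -0.0, -0.0]
contact_force: [-0.0, 0.1, 0.5]
opening: -0.001
```

Run:
```python
from h import *
to([.545,.144,.26])
c=cam('wrist');im=snap('wrist','w1.png')
for p in[(.5771,.2468,.156),(.5451,.1442,.1717),(.5129,.0426,.156)]: print(proj(c,p))
```

```text
t 1.4 tcp [0.5034 0.2188 0.261 ] tilt [-5.e-04 -4.e-04 -1.e+00] F [-0.03  0.06  0.49] shift [-0.0692 -0.0505  0.001 ]
(np.float64(352.0562678639767), np.float64(275.28871402847284))
(np.float64(216.75220243477753), np.float64(301.33115825811865))
(np.float64(93.39920227551087), np.float64(304.95838402615595))
```

View pics/w1.png

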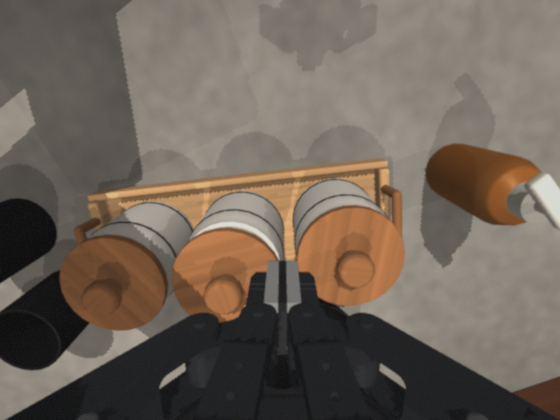

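The knobs are at about (355,269), (224,294) and (101,297), a few pixels from where I predicted. A white seal shows only under the middle lid, so it is the proud one. I'll zoom in to refine the position.

Run:
```python
from h import *
im=cv2.imread('pics/w1.png')
cv2.imwrite('pics/w1z.png',cv2.resize(im[240:330,60:260],None,fx=4,fy=4,interpolation=cv2.INTER_CUBIC))
c=cam('wrist');print(-c[3].T@c[4])
```

```text
[0.43266673 0.25277774 0.40279341]
```

View pics/w1z.png

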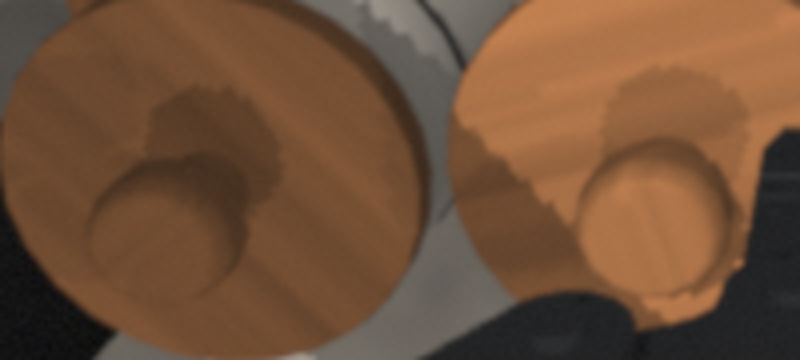

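Run:
```python
from h import *
c=cam('wrist');ct,cs=cam('top'),cam('side')
r=[ray(ct,175+343/5-.4,170+236/5-.4),ray(cs,205+170/4.2-.4,130+133/4.2-.4),ray(c,222.7,297)]
print(plane(c,222.7,297,.1717),plane(ct,175+343/5-.4,170+236/5-.4,.1717),plane(cs,205+170/4.2-.4,130+133/4.2-.4,.1717))
print(tri(r))
```

```text
[0.54293169 0.15163355 0.1717    ] [0.54579005 0.14399099 0.1717    ] [0.54447865 0.14446537 0.1717    ]
(array([0.545736  , 0.14729351, 0.16775162]), [np.float64(0.0030150247118140854), np.float64(0.0015960299728036448), np.float64(0.002430040833044853)])
```

Call:
{"method": "play_rows", "body": {"increments": "-0.03 -0.022 0.0 0; -0.055 -0.04 0.0 0; -0.0685 -0.05 0.01 0; -0.0685 -0.05 0.03 0; -0.0685 -0.05 0.04 0"}}

```text
time: 2.08
eef_pos: [0.5421, 0.1481, 0.2183]
tcp_rot: [0.212, 0.977, -0.0, -0.002]
contact_force: [0.1, 0.5, -0.3]
opening: -0.002
```

Run:
```python
from h import *
to([.545,.144,.19])
p=ctrl.get_state()['eef_pos']
for n in('wrist','side','top'):
    c=cam(n);im=snap(n,n+'2.png');print(n,'tcp',proj(c,p),'knob',proj(c,(.5451,.1442,.1717)))
a=cv2.imread('pics/side2.png')[110:230,190:310];b=cv2.imread('pics/top2.png')[170:270,190:290]
cv2.imwrite('pics/z2.png',np.hstack([cv2.resize(a,(400,400),interpolation=2),cv2.resize(b,(400,400),interpolation=2)]))
```

```text
t 2.075 tcp [0.5421 0.1481 0.2183] tilt [-4.6e-03  1.0e-04 -1.0e+00] F [ 0.1   0.53 -0.25] shift [-0.0045 -0.0025  0.0283]
wrist tcp (np.float64(281.51790590432745), np.float64(277.44637914357236)) knob (np.float64(277.95054595543496), np.float64(246.1766935971772))
side tcp (np.float64(242.96828293483063), np.float64(142.90382148979626)) knob (np.float64(245.3772611137461), np.float64(161.26558658570127))
top tcp (np.float64(240.29364619810303), np.float64(217.5029481028611)) knob (np.float64(243.12164255588996), np.float64(217.0592854378378))
```

View pics/wrist2.png

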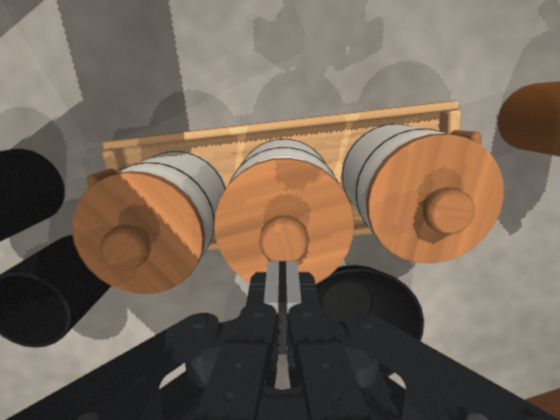

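View pics/z2.png

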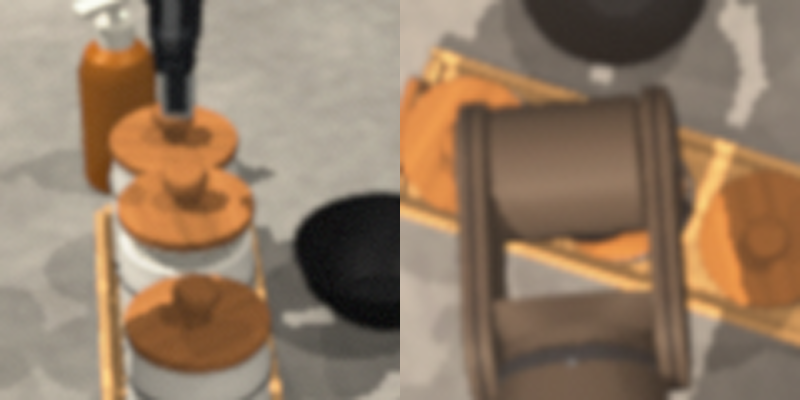

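The wrist view shows the middle knob at (285,240), just ahead of the finger seam at (283,262). The side view shows the tip over the lid. I'll compare the knob position from the two wrist views with the fixed cameras.

Run:
```python
from h import *
to([.545,.144,.19])
snap('wrist','w3.png');c=cam('wrist')
im=cv2.imread('pics/w3.png')
cv2.imwrite('pics/w3z.png',cv2.resize(im[200:280,235:335],None,fx=6,fy=6,interpolation=2))
```

```text
t 2.225 tcp [0.5428 0.148  0.2198] tilt [-0.0028  0.     -1.    ] F [0.36 0.57 0.21] shift [-0.0038 -0.0027  0.0298]
```

View pics/w3z.png

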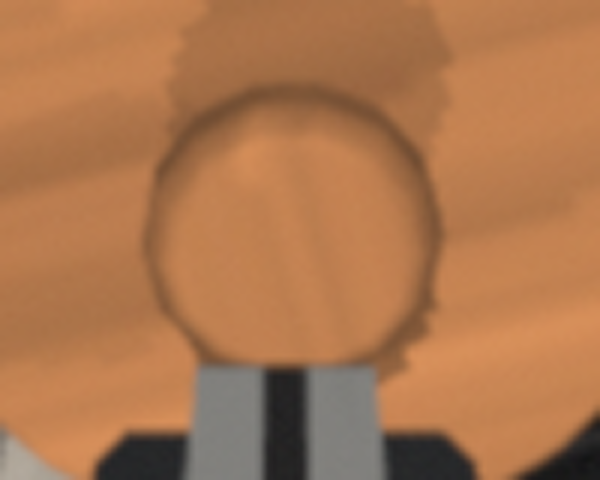

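Run:
```python
from h import *
c=cam('wrist');print(plane(c,283.7,241.5,.1717),proj(c,ctrl.get_state()['eef_pos']))
p=ctrl.get_state()['eef_pos'];R=Ro.from_quat(ctrl.get_state()['tcp_rot']).as_matrix()
for dx in(-.011,.011): print(proj(c,p+R[:,0]*dx))
to([.5445,.1465,.18])
```

```text
[0.54625952 0.14795388 0.1717    ] (np.float64(281.5218985867498), np.float64(277.5000938230007))
(np.float64(281.5404901487371), np.float64(298.3273377250082))
(np.float64(281.50250270850813), np.float64(255.77181262153084))
t 2.275 tcp [0.5434 0.1479 0.2209] tilt [-9.e-04  1.e-04 -1.e+00] F [0.25 0.86 0.03] shift [-0.0016 -0.0008  0.0409]
```

Settled, the wrist view puts the knob at (0.546, 0.148) and the fixed cameras at (0.545, 0.144). I'll press at (0.5455, 0.146), where an error of about 2 mm is harmless.

Call:
{"method": "play_rows", "body": {"increments": "-0.003 -0.001 0.01 0; -0.003 -0.001 0.02 0; -0.003 -0.001 0.03 0; -0.003 -0.001 0.04 0; -0.003 -0.001 0.04 0"}}

```text
time: 2.9
eef_pos: [0.5454, 0.1449, 0.1798]
tcp_rot: [0.213, 0.977, -0.0, -0.001]
contact_force: [0.0, 0.1, -0.0]
opening: 0.0
```

Call:
{"method": "play_rows", "body": {"increments": "0 0 0.0025 0; 0 0 0.005 0; 0 0 0.0075 0; 0 0 0.009 0; 0 0 0.009 0"}}

```text
time: 3.52
eef_pos: [0.5461, 0.145, 0.1722]
tcp_rot: [0.213, 0.977, -0.0, -0.0]
contact_force: [0.1, -0.2, 0.2]
opening: 0.001
```

Call:
{"method": "play_rows", "body": {"increments": "0 0 0.001 0; 0 0 0.002 0; 0 0 0.003 0; 0 0 0.004 0; 0 0 0.004 0"}}

```text
time: 4.15
eef_pos: [0.5465, 0.1451, 0.1696]
tcp_rot: [0.213, 0.977, 0.0, 0.0]
contact_force: [-1.6, 0.5, 5.5]
opening: -0.003
```

Call:
{"method": "play_rows", "body": {"increments": "0 0 0.001 0; 0 0 0.002 0; 0 0 0.003 0; 0 0 0.004 0; 0 0 0.005 0"}}

```text
time: 4.78
eef_pos: [0.5465, 0.145, 0.1646]
tcp_rot: [0.213, 0.977, 0.0, 0.0]
contact_force: [-2.9, -0.8, 6.7]
opening: 0.001
```

Call:
{"method": "play_rows", "body": {"increments": "0 0 0.001 0; 0 0 0.002 0; 0 0 0.003 0; 0 0 0.004 0; 0 0 0.004 0"}}

```text
time: 5.4
eef_pos: [0.5465, 0.145, 0.1606]
tcp_rot: [0.213, 0.977, 0.0, 0.0]
contact_force: [-1.2, -0.8, 5.2]
opening: -0.001
```

Call:
{"method": "play_rows", "body": {"increments": "0 0 0.001 0; 0 0 0.002 0; 0 0 0.003 0; 0 0 0.004 0; 0 0 0.004 0"}}

```text
time: 6.02
eef_pos: [0.5465, 0.145, 0.1565]
tcp_rot: [0.213, 0.977, 0.0, 0.0]
contact_force: [-0.9, -1.3, 5.4]
opening: -0.003
```

Call:
{"method": "play_rows", "body": {"increments": "0 0 0.0005 0; 0 0 0.001 0; 0 0 0.0015 0; 0 0 0.002 0; 0 0 0.002 0"}}

```text
time: 6.65
eef_pos: [0.5465, 0.1451, 0.1548]
tcp_rot: [0.213, 0.977, 0.0, 0.0]
contact_force: [-3.1, -0.7, 6.8]
opening: -0.002
```

Call:
{"method": "play_rows", "body": {"increments": "0 0 0.0003 0; 0 0 0.0006 0; 0 0 0.001 0; 0 0 0.001 0; 0 0 0.001 0"}}

```text
time: 7.28
eef_pos: [0.5466, 0.145, 0.1544]
tcp_rot: [0.213, 0.977, 0.0, 0.0]
contact_force: [-4.0, -1.1, 7.8]
opening: 0.0
```

Call:
{"method": "play_rows", "body": {"increments": "0 0 0.0003 0; 0 0 0.0006 0; 0 0 0.001 0; 0 0 0.001 0; 0 0 0.001 0"}}

```text
time: 7.9
eef_pos: [0.5467, 0.1451, 0.1541]
tcp_rot: [0.213, 0.977, 0.0, 0.0]
contact_force: [-4.0, -0.3, 10.6]
opening: -0.004
```

Call:
{"method": "play_rows", "body": {"increments": "0 0 0.0003 0; 0 0 0.0006 0; 0 0 0.001 0; 0 0 0.001 0; 0 0 0.001 0"}}

```text
time: 8.52
eef_pos: [0.5469, 0.1451, 0.1537]
tcp_rot: [0.213, 0.977, 0.0, 0.001]
contact_force: [-5.0, -0.5, 12.6]
opening: -0.002
```

Call:
{"method": "play_rows", "body": {"increments": "0 0 0.0005 0; 0 0 0.001 0; 0 0 0.0015 0; 0 0 0.002 0; 0 0 0.002 0"}}

```text
time: 9.15
eef_pos: [0.5473, 0.1451, 0.1531]
tcp_rot: [0.213, 0.977, 0.0, 0.001]
contact_force: [-7.2, -1.2, 17.0]
opening: -0.0
```

The force is climbing at a firm stop: 17 N, with the knob about 3 mm below its home height as expected. Now I'll withdraw straight up.

Call:
{"method": "play_rows", "body": {"increments": "0 0 -0.002 0; 0 0 -0.004 0; 0 0 -0.008 0; 0 0 -0.02 0; 0 0 -0.04 0"}}

```text
time: 9.78
eef_pos: [0.5457, 0.145, 0.1882]
tcp_rot: [0.213, 0.977, -0.0, -0.001]
contact_force: [0.9, -0.1, -0.5]
opening: 0.0
```

Call:
{"method": "play_rows", "body": {"increments": "0 0 -0.04 0; 0.04 0.02 -0.06 0; 0.09 0.05 -0.06 0; 0.13 0.09 -0.06 0; 0.17 0.12 -0.06 0"}}

```text
time: 10.4
eef_pos: [0.441, 0.3266, 0.25]
tcp_rot: [0.213, 0.977, 0.001, 0.001]
contact_force: [0.2, 0.5, 0.4]
opening: 0.0
```

Call:
{"method": "play_rows", "body": {"increments": "0.03 0.03 0 0; 0.06 0.06 0 0; 0.06 0.1 0 0; 0.06 0.12 0 0; 0.06 0.12 0 0"}}

```text
time: 11.02
eef_pos: [0.4371, 0.4599, 0.2491]
tcp_rot: [0.212, 0.977, 0.0, 0.0]
contact_force: [-0.5, -0.5, 0.9]
opening: -0.003
```

Run:
```python
from h import *
to([.5,.1,.3])
s=snap('side','side4.png');t=snap('top','top4.png')
a=cv2.resize(s[130:270,205:290],None,fx=4.2,fy=4.2,interpolation=cv2.INTER_CUBIC)
b=cv2.resize(t[170:270,175:320],None,fx=3,fy=5.88,interpolation=cv2.INTER_CUBIC)
b=cv2.resize(b,(435,588))
cv2.imwrite('pics/z4.png',np.hstack([a,b])[:,:,::-1])
```

```text
t 11.025 tcp [0.4371 0.4599 0.2491] tilt [ 7.e-04  5.e-04 -1.e+00] F [-0.49 -0.53  0.94] shift [-0.2065 -0.3014 -0.051 ]
```

View pics/z4.png

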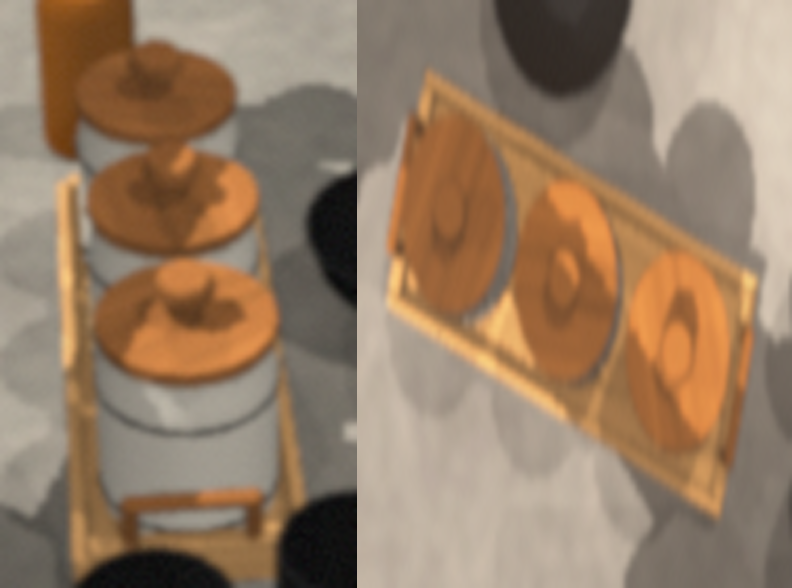

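View pics/top4.png

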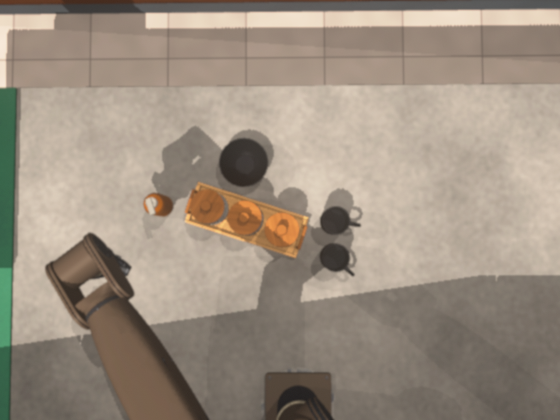

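Nothing else has moved: soap, bowl and mugs are at the same pixels in the top view. The middle knob top has dropped in the side view from zoom row 133 to about 158. I'll check its height.

Run:
```python
from h import *
ct,cs=cam('top'),cam('side')
for T,S in(((211,277),(172,158)),((321,340),(186,275)),((94,212),(156,53))):
  print(tri([ray(ct,175+T[0]/3-.4,170+T[1]/5.88-.4),ray(cs,205+S[0]/4.2-.4,130+S[1]/4.2-.4)]))
  print(proj(cs,(.546,.144,.156)),proj(cs,(.546,.144,.160)))
a=cv2.imread('pics/top0.png');b=cv2.imread('pics/top4.png')
sh=cv2.phaseCorrelate
for n,(x,y,w,h) in dict(bowl=(215,130,58,58),mugs=(315,200,55,80),soap=(140,188,36,32)).items():
  print(n,[cv2.moments(cv2.inRange(cv2.cvtColor(i[y:y+h,x:x+w],cv2.COLOR_BGR2HSV),*( ((0,0,0),(179,255,60)) if n!='soap' else ((5,150,60),(18,255,255)) )),True) and [round(m['m10']/m['m00'],2) for m in [cv2.moments(cv2.inRange(cv2.cvtColor(i[y:y+h,x:x+w],cv2.COLOR_BGR2HSV),*( ((0,0,0),(179,255,60)) if n!='soap' else ((5,150,60),(18,255,255)) )),True)]] for i in(a,b)])
```

```text
(array([0.54530551, 0.1408249 , 0.15771491]), [np.float64(0.00137026525196069), np.float64(0.0013702652519606046)])
(np.float64(245.93589659226535), np.float64(167.03015704740054)) (np.float64(245.8970891401827), np.float64(165.5592714636968))
(array([0.51491493, 0.04285513, 0.15608503]), [np.float64(0.0027246197884843166), np.float64(0.0027246197884844238)])
(np.float64(245.93589659226535), np.float64(167.03015704740054)) (np.float64(245.8970891401827), np.float64(165.5592714636968))
(array([0.57650429, 0.24575935, 0.15669749]), [np.float64(0.00038771283178397207), np.float64(0.0003877128317839166)])
(np.float64(245.93589659226535), np.float64(167.03015704740054)) (np.float64(245.8970891401827), np.float64(165.5592714636968))
bowl [[26.98], [26.54]]
mugs [[20.82], [20.42]]
soap [[19.09], [18.22]]
```

```bash
python3 -c "
from h import *
s=ctrl.get_state();print(s['time'],abs(s['dq']).max());print(ctrl.sign_off())"
```

```text
11.125 0.01680926905565317
the job is handed in; nothing more can be done
None
```

I pressed the proud lid home on the middle canister with the shut fingertips, drew back and handed the job in at about 11.1 s. `sign_off` gives no verdict, so these are my own checks.

- **Finding it:** two views put the middle knob at 0.172 m, about 16 mm proud, and the other two at 0.156 m.
- **Pressing:** the force held at about 5–7 N on the way down. It then rose at roughly 7 N per mm to 17 N, with the fingertips at 0.153 m (3 mm below the knob's home height). That is the firm stop expected when the lid is fully home.
- **After drawing back:** the middle knob measures 0.158 m by two views. That is about 2 mm above its nominal home height, but within what those coarse pictures can resolve; I relied on the firm stop instead. The neighbours still read 0.156–0.157 m.
- **Surroundings:** the bowl, mugs and soap bottle shifted by less than 1 pixel (about 3 mm) sideways in the top view. The tray looked unmoved by eye. The arm ended well clear, with force readings down at noise level.
- **Disagreement:** the wrist camera and the fixed cameras differed by about 4 mm on the knob's position once the arm had settled, and by up to 7 mm earlier. I pressed near the middle of the settled values. There was also a sideways force of up to 7 N while pressing. The knob's measured position afterwards was within about 4 mm of where it started, about the accuracy of the measurement.

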